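# Unlock the exposure unit's wafer tray and draw it out

### The job

The exposure is finished. Pull up the red T-grip of the locking plunger just until you feel its stop, twist it clockwise into its rest notch so that it stays up by itself, and let go; then draw the wafer tray all the way out to its stop by its handle and leave it there. Do it gently, without hauling on the plunger or the tray once they have met their stops, and leave the other things on the bench alone.

Things in the scene. Friction and masses are not known exactly. Their poses are not given: they have to be found in the camera images.
- unit: The UV exposure unit, fixed: cream bed 220 x 420 mm, 72 mm high, with a low lamp head (top 205 mm above the bench) on its rear half. Origin: on the bench under the tray's centre line, level with the plunger. z up; the tray slides out towards its -y; the head's front face is at y = +0.100; the plunger's vertical axis is at x = +0.055, y = 0.
- grip_center (a point): Middle of the locking plunger's red plastic T-grip, a bar 46 mm long (its x axis), 14 mm thick (y) and 24 mm high, gripped across its thickness. The point lies on the turning axis, 10 mm below the bar's top, 14 mm above its underside, 174 mm above the bench when locked. It rises and turns with the grip.
- plunger_base (a point): Top of the plunger's dark steel bracket (44 mm wide), on the plunger's axis, 118 mm above the bench. From it rises a brass sleeve 28 mm across in a nut 38 mm across, to 8 to 19 mm below the locked T-grip. The grip's cross pin (along its bar) lies in two deep slots of the sleeve; the rim has two rest notches 2.5 mm deep, 72 degrees clockwise.
- pull_collar (a point): Centre of the top of the plunger's steel retaining collar, 22 mm across, on the axis under the bracket, 102 mm above the bench when locked (72 mm below grip_center). It rises with the pin and meets the hard stop inside the brass sleeve.
- pin (a joint): Pull of the plunger, m, 0 = locked. A spring pulls down: 6 N at 0, 0.25 N more per mm. 8 to 19 mm up it is free to twist; 1.5 mm above that (9.5 to 20.5) is a hard stop; the rest notch holds it 4 mm below the stop. The height differs with how far the sleeve is screwed in and is not measured: feel the sudden rise of force. Over 10 N on the stop harms it.
- grip (a joint): Twist of the T-grip, rad, clockwise from above positive: about 0 locked (the slots hold it, play 0.1), 1.25 in the rest notch (play about 0.1), end stop at 1.5. It turns easily once pulled clear of the slots; then it must be let down 2.5 to 4 mm until the notch carries the spring. Forcing it against its sleeve with over 60 N harms it.
- tray (a joint): How far the wafer tray is out, m: 0 fully in, 0.100 fully out at its hard stop. It slides with about 3 N of friction and stays where it is left. While the plunger is down its pin stands 4.5 mm deep in the tray's flange and the tray cannot be moved (play 1.5 mm). Over 30 N on its stop harms it.
- tray_handle (a point): Middle of the tray's steel handle: a round bar 12 mm thick and 90 mm long, along the unit's x axis, on two posts, its axis 136 mm above the bench and 40 mm above the top of the tray's front plate. It moves with the tray, towards the unit's -y.
- carrier: Bystander, to be left alone: white open wafer carrier 66 x 76 x 79 mm with two dark wafers. Origin: centre of its underside.
- tweezers: Bystander, to be left alone: steel wafer tweezers 130 mm long, lying flat. Origin: centre of its underside.
- shipper: Bystander, to be left alone: round wafer box, 74 mm across, 22 mm high. Origin: centre of its underside.
- resist: Bystander, to be left alone: amber bottle, 64 mm across, 125 mm high. Origin: centre of its underside.
- developer: Bystander, to be left alone: white bottle with blue cap, 68 mm across, 150 mm high. Origin: centre of its underside.
- beaker: Bystander, to be left alone: glass beaker, 72 mm across, 80 mm high. Origin: centre of its underside.
- dish: Bystander, to be left alone: shallow glass dish, 90 mm across, 18 mm high. Origin: centre of its underside.

How it is judged:
On the way, in this order (a step that is already met when the one before it is completed fails the run):
1. the plunger is let go and stays up in its rest notch, with the tray still in (value of joint pin between 0.0045 and 0.0175 m and value of joint grip between 1.08 and 1.42 rad and contact force between the fingers and grip below 0.1 N and value of joint tray below 0.004 m), for 0.3 s.
2. the tray is drawn out to its stop (value of joint tray above 0.096 m), for 0.2 s.
At the end, for the whole second after the job is handed in: The plunger stands up by itself in its rest notch (pulled up 4.5 to 17.5 mm, twisted 1.08 to 1.42 rad clockwise) and the tray is at rest within 4 mm of fully out (value of joint pin between 0.0045 and 0.0175 m and value of joint grip between 1.08 and 1.42 rad and value of joint tray above 0.096 m and velocity of joint tray below 0.01 m/s); the robot touches nothing.
It fails at once if the plunger's collar is hauled against its stop in the sleeve with more than 10 N (contact force between pull_collar and plunger_base above 10 N).
It fails at once if the T-grip is forced against its sleeve with more than 60 N (twisted before it is clear of the slots, or crammed down) (contact force between grip and plunger_base above 60 N).
It fails at once if the tray is hauled against its stop with more than 30 N (contact force between tray and unit above 30 N).
It fails at once if another thing on the bench is moved by more than 25 mm (distance of any of carrier, tweezers, shipper, resist, developer, beaker, dish from where it was at the start of the episode above 0.025 m).
It also fails if it takes over 67 s, if anything falls off the work surface, if the arm or the gripper's body presses on something with over 40 N, if the wrist force passes 120 N, or if a joint passes its speed limit or range.

### The arm

A 6-joint arm with a two-finger parallel gripper is mounted at the origin on the work surface. World frame = base frame: x ahead of the robot, y to its left, z up, the work surface at z = 0. Lengths are in m, angles in rad, forces in N, time in s.
With the tool pointing down it reaches from about 0.225 to 0.875 m from the base axis. Payload 3.4 kg.
Tool frame: the origin (TCP) lies midway between the tips of the shut fingers; the grasp point (between the pads) lies 19 mm behind it (manip.pinch_z is the distance from the TCP to the grasp point, in m); z points along the fingers, y is the line along which they close (so a half turn about z gives the same grasp; the last joint's range is limited). The gripper opens to 85 mm and grips with 20 to 120 N. Pads are 22 mm wide; open, the fingers measure 114 mm over their backs; the gripper's body (76 mm by 85 mm) begins 54 mm behind the grasp point. The pads swing forward as they close: fully open they stand 13 mm farther back than shut.
Start: joints at [1.104, 0.276, 1.505, -0, 1.361, -0.121], TCP at [0.195, 0.541, 0.231] pointing down, gripper open.
Joint ranges: [-2.89, 2.89], [-0.75, 2.08], [0.22, 2.7], [-1.18, 4.32], [0.11, 2.71], [-2.7, 2.7]. Speed limits (rad/s): [2.57, 2.57, 3.14, 3.14, 3.14, 3.14].

### API

Orientations are given as a unit quaternion [w, x, y, z].
In Python, from rig import manip gives the robot as it stands.
- The arm moves only by the tool carry_out, never from a script. Its arguments are lists of equal length, an entry for each row: "delta_pos": the shift along the tool's x, y, z scaled (see below), a list of three; "turn": the turn, a rotation vector about the tool's x, y, z scaled (see below), a list of three; "claw": the closure, from -1 (fully open) to 1 (shut). A call has 1 to 12 rows; each row is the pose to reach, as a shift and turn from the pose commanded when the call began, along the tool's axes at that moment; what a row does not reach only later rows make up. The controller multiplies each number of a shift by 400 mm and each number of a turn by 30 degrees. A row lasts 1/10 s, in which the tool goes at most 50 mm and 8.59 degrees, less where a joint would pass 70% of its speed; a pose out of reach is approached as far as the arm can. A call with a number of a shift or a turn outside -1 to 1 is refused whole. A call with a gripper value outside its range is refused whole. The fingers move at their own pace and stop on an object; "force" is the grip in N (left out, the last holds). Time passes only in rows, so rows that repeat a pose let the fingers close. It gives the time, the measured TCP pose, the force, the opening and the grip force at its end, in the units of the state.
- manip.get_state(): the state, without advancing time (a new reading comes with each control period).
- manip.get_image(name): name is "scene" or "top"; returns a dict with "image" (400x640x3 uint8, red, green, blue), "z_map" (400x640 float32, m along the optical axis (not along the pixel's ray), 0 where there is no reading), "fx", "fy", "cx", "cy" (pixels), "k1" (the pictures are not rectified: a ray, as slopes to the right and down, at radius r is drawn at 1 + k1 r^2 times it, then the intrinsics apply), "world_to_cam" (4x4, takes a point from world to camera coordinates). Camera axes: x right, y down, z forward; pixel columns grow to the right and rows downward; lengths in m; the calibration is good to about 2 mm. A picture is of the moment at which its call begins.
- manip.sign_off(): hands the job in; it is judged then, once.
Trained networks look in the newest picture that a camera, given by its name, has taken for a name from the list of things; names that differ only in an ending like _2 or _b are one class to them, and where a whole thing is asked for, a point or a joint stands for the part that bears it (a point fixed in the world has none). Each returns a list of dicts, best first, with "score" (0 to 1); they miss things now and then, are a little off and sometimes report something else, mostly with a low value. They report only what shows in the picture. A call takes as long as a camera call.
- manip.spot_in(camera, query): "point" ([x, y, z] in m, in world coordinates, good to about 4 mm: the middle of the surface that is visible of it).
- manip.place_of(camera, query): "point" ([x, y, z] in m, in world coordinates, good to about 4 mm: a listed point, or the origin of a listed thing).
The state is a dict: "clock": time; "qpos": joint angles; "qd": joint speeds; "effort": joint torques, N m; "position": TCP position; "ee_rot": TCP orientation; "contact_force": force on the tool from outside, world axes, zero at the start; "moment": the same for the moment, N m; "width": finger opening in m; "gripper_force": force on a finger pad.
Only numpy, scipy, OpenCV 4.12 (cv2) and the standard library are available. Lean on these libraries where they do the work, as an engineer would, in place of code of your own. Each camera call takes 0.05 s, during which the arm holds its last target. There are 200 camera calls.

## Working session

There is one attempt and no reset: what is moved stays moved. The work goes in short steps, Python scripts to look and compute and a tool call to move; the robot and the scene stay as the last step left them, time stands still between calls to the robot, and variables do not carry over. Pictures are saved under pics/ and viewed, at most 10 in all, crops included, and the job is handed in when it is done.

Besides the shell and the picture viewer there is one more tool, called after "Emit:" as name(argument=value, ...) on one line, values as JSON. carry_out: Moves the arm, as the interface text tells. Shifts and turns lie within -1 to 1; 1 stands for 400 mm of shift or 30 degrees of turn. Its arguments: {"type":"object","properties":{"delta_pos":{"type":"array","items":{"type":"array","items":{"type":"number","minimum":-1,"maximum":1}}},"turn":{"type":"array","items":{"type":"array","items":{"type":"number","minimum":-1,"maximum":1}}},"claw":{"type":"array","items":{"type":"number"}},"force":{"type":"number"}},"required":["delta_pos","turn","claw"]}

```bash
mkdir -p pics; ls; cat > h.py <<'E'
import numpy as np, cv2
from rig import manip
def snap(cam,name):
    d=manip.get_image(cam); cv2.imwrite(f'pics/{name}.png',d['image'][:,:,::-1]); return d
def proj(d,p):
    c=d['world_to_cam']@np.append(p,1); a=c[:2]/c[2]; a=a*(1+d['k1']*(a@a)); return a*[d['fx'],d['fy']]+[d['cx'],d['cy']]
E
python3 - <<'E'
from h import *
np.set_printoptions(precision=4,suppress=True)
for c in('scene','top'):
    d=snap(c,c+'0')
    for q in('grip_center','plunger_base','tray_handle','unit','pull_collar','carrier','tweezers','shipper','resist','developer','beaker','dish'):
        for r in manip.place_of(c,q)[:2]: print(c,q,np.array(r['point']),round(r['score'],2),proj(d,r['point']).round())
s=manip.get_state(); print(s)
E
```

```text
pics
scene plunger_base [0.6438 0.0106 0.1146] 0.6 [337. 181.]
scene tray_handle [ 0.6028 -0.1153  0.1386] 0.63 [376. 183.]
scene unit [ 0.5932  0.0029 -0.0006] 0.68 [341. 210.]
scene carrier [ 0.4831 -0.3967 -0.0037] 0.92 [456. 222.]
scene tweezers [ 0.7099 -0.2522 -0.0044] 0.49 [402. 175.]
scene shipper [ 0.7713 -0.0408  0.0026] 0.54 [345. 168.]
scene shipper [ 0.5944 -0.0003  0.0006] 0.25 [342. 209.]
scene resist [ 0.4129  0.5384 -0.    ] 0.58 [194. 277.]
scene developer [ 0.5149  0.5303 -0.0004] 0.88 [196. 249.]
scene developer [0.6453 0.0119 0.1177] 0.31 [337. 181.]
scene beaker [ 0.6757 -0.3772 -0.002 ] 0.6 [436. 178.]
scene dish [ 0.3431 -0.3262 -0.0032] 0.87 [448. 260.]
top grip_center [0.6477 0.0054 0.173 ] 0.53 [338. 167.]
top plunger_base [0.6471 0.0061 0.1137] 0.77 [337. 172.]
top tray_handle [ 0.6013 -0.1204  0.1395] 0.88 [381. 186.]
top unit [ 0.5912  0.0025 -0.0012] 0.71 [336. 195.]
top carrier [ 0.4797 -0.3953  0.0012] 0.89 [457. 232.]
top carrier [0.6483 0.0061 0.117 ] 0.53 [337. 171.]
top shipper [ 0.7743 -0.0398 -0.0008] 0.68 [349. 141.]
top resist [0.6472 0.005  0.1754] 0.7 [339. 167.]
top resist [0.4137 0.5381 0.0018] 0.68 [170. 246.]
top developer [ 0.5094  0.5309 -0.0067] 0.73 [175. 217.]
top beaker [ 0.6682 -0.379  -0.0058] 0.57 [451. 175.]
top dish [ 0.3388 -0.3289 -0.0018] 0.82 [437. 275.]
{'clock': 1.3, 'qpos': array([ 1.104 ,  0.2759,  1.5049, -0.    ,  1.3607, -0.121 ]), 'qd': array([ 0.0015, -0.001 ,  0.001 ,  0.0017, -0.0014, -0.0004]), 'effort': array([ -0.0027, -41.6666, -24.6089,  -0.0005,   0.0008,  -0.    ]), 'position': array([0.1949, 0.541 , 0.2313]), 'ee_rot': array([0.    , 0.172 , 0.9851, 0.    ]), 'contact_force': array([-0.3468, -0.2244, -0.364 ]), 'moment': array([-0.0276, -0.0065,  0.0518]), 'gripper_force': 0.0, 'width': 0.08514477085482454}
```

```bash
python3 - <<'E'
from h import *
np.set_printoptions(precision=4,suppress=True)
ims=[]
for c in('scene','top'):
    d=manip.get_image(c); im=d['image']; z=d['z_map']
    v,u=np.mgrid[0:400,0:640]
    K=np.array([[d['fx'],0,d['cx']],[0,d['fy'],d['cy']],[0,0,1.]])
    n=cv2.undistortPoints(np.stack([u,v],-1).reshape(-1,1,2).astype(float),K,np.array([d['k1'],0,0,0.])).reshape(400,640,2)
    P=np.concatenate([n*z[...,None],z[...,None]],-1); M=np.linalg.inv(d['world_to_cam']); P=P@M[:3,:3].T+M[:3,3]
    print(c,'cam at',M[:3,3])
    i=im.astype(int); X=P[...,0];Y=P[...,1];Z=P[...,2]
    reg=(z>0)&(abs(X-.62)<.15)&(abs(Y)<.25)
    red=reg&(i[...,0]>i[...,1]*1.8)&(i[...,0]>90)&(Z>.14)
    for nm,m in(('red',red&(Z>.176)),('handle',reg&(Z>.132)&(Z<.148)&(Y<-.09)&(Y>-.16)),('head',reg&(abs(Z-.205)<.004)&(Y>.07))):
        p=P[m]
        if len(p)<5: print(nm,len(p));continue
        (cx,cy),sz,a=cv2.minAreaRect(p[:,:2].astype(np.float32)); print(nm,len(p),p.mean(0),'rect',cx,cy,sz,a,'zmax',np.percentile(p[:,2],[5,50,95]))
        w,V=np.linalg.eigh(np.cov(p[:,:2].T)); print('  dir deg',np.degrees(np.arctan2(V[1,1],V[0,1])))
    ims.append(cv2.resize(im[110:270,250:450,::-1],(800,640))[:600])
    cv2.imwrite(f'pics/c_{c}.png',ims[-1])
E
```

```text
scene cam at [-0.2692  0.1846  1.5441]
red 40 [0.64   0.006  0.1831] rect 0.6435402035713196 0.006274780724197626 (0.0481642447412014, 0.014163457788527012) 12.02841567993164 zmax [0.1782 0.1833 0.1876]
  dir deg -169.77420744984465
handle 87 [ 0.6002 -0.1186  0.1395] rect 0.600761353969574 -0.11904916167259216 (0.10359243303537369, 0.012209891341626644) 7.863497734069824 zmax [0.1349 0.1397 0.1447]
  dir deg -172.90566957977984
head 237 [0.5635 0.1959 0.2044] rect 0.5696625113487244 0.19553132355213165 (0.13377483189105988, 0.10894336551427841) 0.8752195835113525 zmax [0.2014 0.2042 0.2078]
  dir deg 175.80426137952153
top cam at [0.4204 0.0666 1.2786]
red 60 [0.6431 0.0064 0.1842] rect 0.6475729942321777 0.006098550278693438 (0.04587890952825546, 0.013867165893316269) 8.513007164001465 zmax [0.1799 0.1846 0.188 ]
  dir deg -170.27247415638064
handle 141 [ 0.6057 -0.1194  0.1416] rect 0.6066784858703613 -0.11984437704086304 (0.09852127730846405, 0.012673006393015385) 6.7194976806640625 zmax [0.1376 0.1415 0.146 ]
  dir deg -173.33909207539264
head 498 [0.5668 0.1968 0.2055] rect 0.569342851638794 0.19899439811706543 (0.12048095464706421, 0.10692262649536133) 5.9597086906433105 zmax [0.2023 0.2056 0.2084]
  dir deg 167.5081640411431
```

View pics/c_top.png

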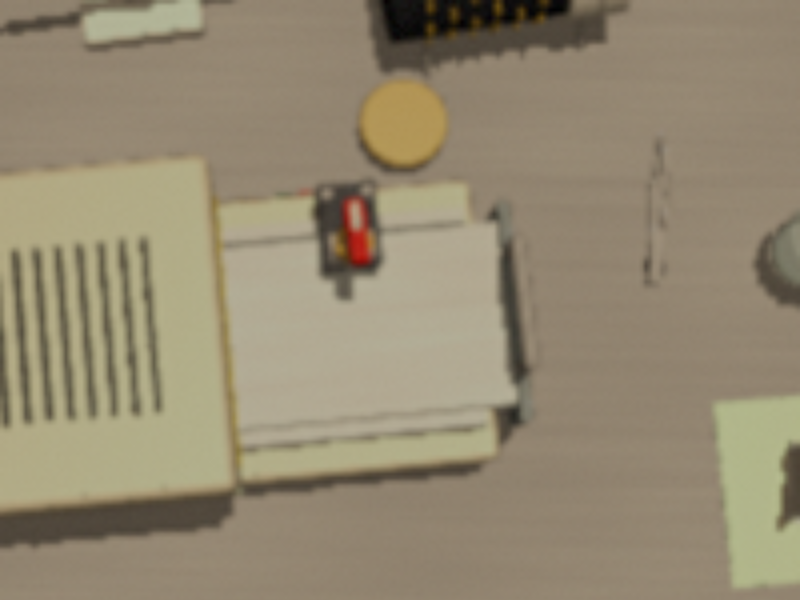

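View pics/scene0.png

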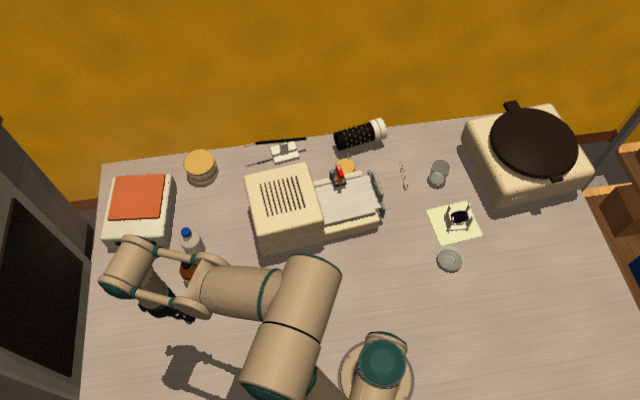

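The top crop shows the red T-grip at (357,230), its bar tilted about 6 degrees, and the tray handle bar near (525,305). The head is on the left (+y). The network points agree with the depth measurement: the axis is at about (0.6473, 0.006) and the handle at about (0.6045, -0.1195). The scene view shows a clear path over the head.

Emit:
carry_out(delta_pos=[[0, 0, -0.12], [-0.76, -0.44, -0.17], [-0.76, -0.44, -0.17], [-0.76, -0.44, -0.17], [-0.76, -0.44, -0.17], [-0.76, -0.44, -0.17], [-0.76, -0.44, -0.17], [-0.76, -0.44, -0.17], [-0.76, -0.44, -0.17], [-0.76, -0.44, -0.17]], turn=[[0, 0, 0], [0, 0, -0.877], [0, 0, -0.877], [0, 0, -0.877], [0, 0, -0.877], [0, 0, -0.877], [0, 0, -0.877], [0, 0, -0.877], [0, 0, -0.877], [0, 0, -0.877]], claw=[-1, -1, -1, -1, -1, -1, -1, -1, -1, -1])

```text
clock: 2.4
position: [0.4224, 0.2711, 0.2993]
ee_rot: [0.0, -0.055, 0.999, 0.0]
contact_force: [-0.9, 0.7, -0.4]
width: 0.0852
gripper_force: 0.0
```

```bash
cat > to.py <<'E'
import sys; from h import *
from scipy.spatial.transform import Rotation as R
t=np.array(eval(sys.argv[1])); s=manip.get_state(); q=s['ee_rot']; r=R.from_quat(np.r_[q[1:],q[0]])
y=r.apply([0,1,0]); print('clock',s['clock'],'pos',s['position'].round(4),'yang',np.degrees(np.arctan2(y[1],y[0])).round(2),'zdir',r.apply([0,0,1]).round(3),'q',s['qpos'].round(2))
print('delta',(r.inv().apply(t-s['position'])/.4).round(4),'F',s['contact_force'].round(2))
E
python3 to.py "[.6473,.006,.26]"
```

```text
clock 2.4 pos [0.4224 0.2711 0.2993] yang 96.27 zdir [ 0.  0. -1.] q [ 0.43  0.13  1.53  0.    1.48 -1.25]
delta [-0.4864 -0.7202  0.0983] F [-0.9   0.68 -0.4 ]
```

Emit:
carry_out(delta_pos=[[-0.486, -0.72, 0], [-0.486, -0.72, 0], [-0.486, -0.72, 0], [-0.486, -0.72, 0], [-0.486, -0.72, 0], [-0.486, -0.72, 0], [-0.486, -0.72, 0], [-0.486, -0.72, 0], [-0.486, -0.72, 0.18], [-0.486, -0.72, 0.18], [-0.486, -0.72, 0.18]], turn=[[0, 0, 0], [0, 0, 0], [0, 0, 0], [0, 0, 0], [0, 0, 0], [0, 0, 0], [0, 0, 0], [0, 0, 0], [0, 0, 0], [0, 0, 0], [0, 0, 0]], claw=[-1, -1, -1, -1, -1, -1, -1, -1, -1, -1, -1])

```text
clock: 3.5
position: [0.6439, 0.0111, 0.223]
ee_rot: [-0.005, -0.058, 0.998, 0.001]
contact_force: [-0.8, 0.0, 0.8]
width: 0.0852
gripper_force: 0.0
```

```bash
python3 to.py "[.6473,.006,.158]"; python3 - <<'E'
from h import *
for c in('scene','top'):
    d=snap(c,c+'1')
    for r in manip.place_of(c,'grip_center')[:2]: print(c,np.round(r['point'],4),round(r['score'],2))
    p=proj(d,[.6473,.006,.18]).astype(int); print(p)
    cv2.imwrite(f'pics/d_{c}.png',cv2.resize(d['image'][p[1]-50:p[1]+50,p[0]-65:p[0]+65,::-1],(780,600),interpolation=cv2.INTER_CUBIC))
E
```

```text
clock 3.5 pos [0.6439 0.0111 0.223 ] yang 96.61 zdir [-0.009  0.002 -1.   ] q [-0.09  0.39  1.35  0.    1.41 -1.78]
delta [-0.0085 -0.0141  0.1623] F [-0.76  0.02  0.76]
[338 169]
top [0.6495 0.0047 0.1726] 0.61
[338 167]
```

View pics/d_scene.png

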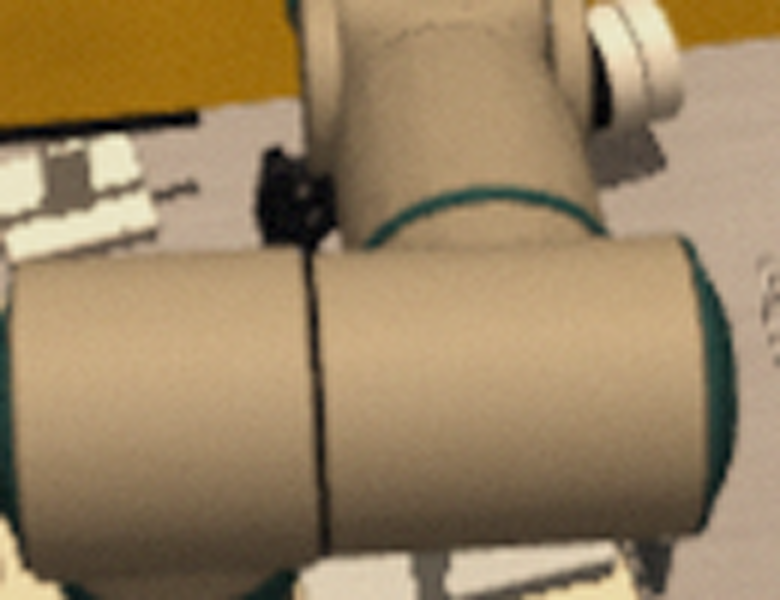

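The scene view is blocked by the forearm, as expected. The top-view network still puts the grip at (0.6495, 0.005, 0.173), in line with my measurement.

Emit:
carry_out(delta_pos=[[0, 0, 0], [0, 0, 0], [0, 0, 0.06], [0, 0, 0.12], [0, 0, 0.173], [0, 0, 0.173], [0, 0, 0.173], [0, 0, 0.173]], turn=[[0, 0, 0], [0, 0, 0], [0, 0, 0], [0, 0, 0], [0, 0, 0], [0, 0, 0], [0, 0, 0], [0, 0, 0]], claw=[-1, -1, -1, -1, -1, -1, -1, -1])

```text
clock: 4.5
position: [0.6482, 0.0081, 0.1599]
ee_rot: [0.002, -0.057, 0.998, -0.0]
contact_force: [0.4, -0.0, 0.8]
width: 0.0855
gripper_force: 0.0
```

```bash
python3 to.py "[.6473,.006,.158]"
```

```text
clock 4.5 pos [0.6482 0.0081 0.1599] yang 96.49 zdir [ 0.003 -0.    -1.   ] q [-0.09  0.43  1.45  0.    1.26 -1.78]
delta [ 0.0028 -0.0049  0.0047] F [ 0.44 -0.03  0.81]
```

Emit:
carry_out(delta_pos=[[0.002, -0.004, 0.004], [0.002, -0.004, 0.004], [0.002, -0.004, 0.004], [0.002, -0.004, 0.004], [0.002, -0.004, 0.004], [0.002, -0.004, 0.004], [0.002, -0.004, 0.004], [0.002, -0.004, 0.004]], turn=[[0, 0, 0], [0, 0, 0], [0, 0, 0], [0, 0, 0], [0, 0, 0], [0, 0, 0], [0, 0, 0], [0, 0, 0]], claw=[-1, -1, 0.3, 0.6, 1, 1, 1, 1], force=30)

```text
clock: 5.3
position: [0.6464, 0.0052, 0.1567]
ee_rot: [-0.0, -0.057, 0.998, -0.001]
contact_force: [-1.7, -4.6, 1.8]
width: 0.0132
gripper_force: 34.3
```

```bash
python3 to.py "[.6473,.006,.158]"
```

```text
clock 5.3 pos [0.6464 0.0052 0.1567] yang 96.51 zdir [-0.    -0.002 -1.   ] q [-0.1   0.43  1.46 -0.    1.25 -1.78]
delta [-0.0026  0.0018 -0.0032] F [-1.65 -4.56  1.79]
```

Emit:
carry_out(delta_pos=[[0.002, -0.003, 0], [0.002, -0.003, -0.004], [0.002, -0.003, -0.008], [0.002, -0.003, -0.012], [0.002, -0.003, -0.016], [0.002, -0.003, -0.02], [0.002, -0.003, -0.02], [0.002, -0.003, -0.02]], turn=[[0, 0, 0], [0, 0, 0], [0, 0, 0], [0, 0, 0], [0, 0, 0], [0, 0, 0], [0, 0, 0], [0, 0, 0]], claw=[1, 1, 1, 1, 1, 1, 1, 1])

```text
clock: 6.1
position: [0.646, 0.0051, 0.1644]
ee_rot: [0.0, -0.057, 0.998, -0.0]
contact_force: [3.7, -2.7, -7.3]
width: 0.0134
gripper_force: 32.9
```

```bash
python3 to.py "[.6473,.006,.158]"
```

```text
clock 6.1 pos [0.646  0.0051 0.1644] yang 96.5 zdir [ 0.001 -0.    -1.   ] q [-0.1   0.42  1.45 -0.    1.27 -1.78]
delta [-0.0034  0.0018  0.0161] F [ 3.68 -2.71 -7.26]
```

Emit:
carry_out(delta_pos=[[-0.002, 0, -0.0015], [-0.002, 0, -0.0025], [-0.002, 0, -0.0025], [-0.002, 0, -0.0025]], turn=[[0, 0, 0], [0, 0, 0], [0, 0, 0], [0, 0, 0]], claw=[1, 1, 1, 1])

```text
clock: 6.5
position: [0.6462, 0.0052, 0.1654]
ee_rot: [-0.0, -0.057, 0.998, -0.0]
contact_force: [3.0, -3.2, -8.1]
width: 0.0137
gripper_force: 32.9
```

Emit:
carry_out(delta_pos=[[0, 0, -0.00125], [0, 0, -0.00125], [0, 0, -0.00125]], turn=[[0, 0, 0], [0, 0, 0], [0, 0, 0]], claw=[1, 1, 1])

```text
clock: 6.8
position: [0.6462, 0.0052, 0.1659]
ee_rot: [-0.0, -0.057, 0.998, -0.0]
contact_force: [1.8, -4.0, -9.0]
width: 0.0136
gripper_force: 32.9
```

```bash
python3 to.py "[.6473,.006,.158]"
```

```text
clock 6.8 pos [0.6462 0.0052 0.1659] yang 96.5 zdir [-0.001 -0.    -1.   ] q [-0.1   0.42  1.45 -0.    1.27 -1.78]
delta [-0.003   0.0017  0.0198] F [ 1.8  -3.99 -9.01]
```

Emit:
carry_out(delta_pos=[[0, 0, -0.00125], [0, 0, -0.00125], [0, 0, -0.00125]], turn=[[0, 0, 0], [0, 0, 0], [0, 0, 0]], claw=[1, 1, 1])

```text
clock: 7.1
position: [0.6462, 0.0052, 0.1664]
ee_rot: [-0.0, -0.057, 0.998, -0.0]
contact_force: [0.8, -4.7, -8.7]
width: 0.0134
gripper_force: 32.9
```

Emit:
carry_out(delta_pos=[[0, 0, -0.00125], [0, 0, -0.00125], [0, 0, -0.00125]], turn=[[0, 0, 0], [0, 0, 0], [0, 0, 0]], claw=[1, 1, 1])

```text
clock: 7.4
position: [0.6462, 0.0052, 0.1669]
ee_rot: [-0.0, -0.057, 0.998, -0.0]
contact_force: [0.3, -4.0, -8.1]
width: 0.0137
gripper_force: 32.9
```

Emit:
carry_out(delta_pos=[[0, 0, -0.00125], [0, 0, -0.00125], [0, 0, -0.00125]], turn=[[0, 0, 0], [0, 0, 0], [0, 0, 0]], claw=[1, 1, 1])

```text
clock: 7.7
position: [0.6463, 0.0053, 0.1673]
ee_rot: [-0.0, -0.057, 0.998, -0.0]
contact_force: [1.0, -4.8, -9.3]
width: 0.0136
gripper_force: 32.7
```

Emit:
carry_out(delta_pos=[[0, 0, -0.00125], [0, 0, -0.00125], [0, 0, -0.00125]], turn=[[0, 0, 0], [0, 0, 0], [0, 0, 0]], claw=[1, 1, 1])

```text
clock: 8.0
position: [0.6462, 0.0053, 0.1674]
ee_rot: [-0.001, -0.057, 0.998, 0.0]
contact_force: [0.6, -4.4, -13.9]
width: 0.0134
gripper_force: 32.3
```

Emit:
carry_out(delta_pos=[[0, 0, 0.003], [0, 0, 0.003], [0, 0, 0.003], [0, 0, 0.003], [0, 0, 0.003]], turn=[[0, 0, 0], [0, 0, 0], [0, 0, 0.1], [0, 0, 0.3], [0, 0, 0.3]], claw=[1, 1, 1, 1, 1])

```text
clock: 8.5
position: [0.6463, 0.0053, 0.1671]
ee_rot: [-0.0, 0.023, 1.0, -0.0]
contact_force: [-0.1, -5.9, -8.5]
width: 0.0132
gripper_force: 32.9
```

```bash
python3 to.py "[.6473,.006,.167]"; python3 -c "
from h import *;print(manip.get_state()['moment'])"
```

```text
clock 8.5 pos [0.6463 0.0053 0.1671] yang 87.4 zdir [-0. -0. -1.] q [-0.1   0.42  1.44 -0.    1.28 -1.62]
delta [-0.0024  0.0019  0.0004] F [-0.15 -5.88 -8.55]
[-0.72828531  0.03242063 -0.02798116]
```

Emit:
carry_out(delta_pos=[[0, -0.001, 0], [0, -0.001, 0], [0, -0.001, 0], [0, -0.001, 0], [0, -0.001, 0]], turn=[[0, 0, 0.2], [0, 0, 0.4], [0, 0, 0.6], [0, 0, 0.8], [0, 0, 0.8]], claw=[1, 1, 1, 1, 1])

```text
clock: 9.0
position: [0.6463, 0.0052, 0.1671]
ee_rot: [-0.0, 0.229, 0.973, 0.0]
contact_force: [-0.9, -5.0, -8.4]
width: 0.0134
gripper_force: 32.9
```

```bash
python3 to.py "[.6473,.006,.167]"; python3 -c "
from h import *;print(manip.get_state()['moment'])"
```

```text
clock 9.0 pos [0.6463 0.0052 0.1671] yang 63.51 zdir [-0.  0. -1.] q [-0.1   0.42  1.44  0.    1.28 -1.21]
delta [-0.0013  0.003   0.0003] F [-0.85 -5.01 -8.42]
[-0.70831119  0.05748368 -0.0736803 ]
```

Emit:
carry_out(delta_pos=[[0, 0, 0], [0, 0, 0], [0, 0, 0], [0, 0, 0], [0, 0, 0]], turn=[[0, 0, 0.2], [0, 0, 0.4], [0, 0, 0.6], [0, 0, 0.8], [0, 0, 0.8]], claw=[1, 1, 1, 1, 1])

```text
clock: 9.5
position: [0.6463, 0.0051, 0.167]
ee_rot: [-0.0, 0.426, 0.905, 0.0]
contact_force: [-0.9, -5.2, -8.5]
width: 0.0135
gripper_force: 32.9
```

Emit:
carry_out(delta_pos=[[0, 0, 0], [0, 0, 0], [0, 0, 0], [0, 0, 0]], turn=[[0, 0, 0.2], [0, 0, 0.4], [0, 0, 0.5], [0, 0, 0.5]], claw=[1, 1, 1, 1])

```text
clock: 9.9
position: [0.6463, 0.0051, 0.1669]
ee_rot: [-0.0, 0.54, 0.842, 0.0]
contact_force: [-1.1, -3.3, -8.6]
width: 0.0134
gripper_force: 32.9
```

```bash
python3 to.py "[.6473,.006,.167]"; python3 -c "
from h import *;print(manip.get_state()['moment'])"
```

```text
clock 9.9 pos [0.6463 0.0051 0.1669] yang 24.69 zdir [-0.  0. -1.] q [-0.1   0.42  1.44  0.    1.28 -0.53]
delta [ 0.001   0.0032 -0.0003] F [-1.06 -3.35 -8.61]
[-0.69585998  0.028211    0.01164144]
```

Emit:
carry_out(delta_pos=[[0, 0, 0.002], [0, 0, 0.004], [0, 0, 0.006], [0, 0, 0.007], [0, 0, 0.008], [0, 0, 0.0085], [0, 0, 0.0085]], turn=[[0, 0, 0], [0, 0, 0], [0, 0, 0], [0, 0, 0], [0, 0, 0], [0, 0, 0], [0, 0, 0]], claw=[1, 1, 1, 1, 1, 1, 1])

```text
clock: 10.6
position: [0.6464, 0.0051, 0.1634]
ee_rot: [-0.0, 0.541, 0.841, 0.0]
contact_force: [-1.4, -3.1, -7.5]
width: 0.0139
gripper_force: 33.1
```

Emit:
carry_out(delta_pos=[[0, 0, 0.001], [0, 0, 0.001], [0, 0, 0.001]], turn=[[0, 0, 0], [0, 0, 0], [0, 0, 0]], claw=[1, 1, 1])

```text
clock: 10.9
position: [0.6464, 0.005, 0.163]
ee_rot: [-0.0, 0.541, 0.841, 0.0]
contact_force: [-2.5, -3.0, -7.3]
width: 0.0136
gripper_force: 33.2
```

Emit:
carry_out(delta_pos=[[0, 0, 0.001], [0, 0, 0.0015], [0, 0, 0.0015]], turn=[[0, 0, 0], [0, 0, 0], [0, 0, 0]], claw=[1, 1, 1])

```text
clock: 11.2
position: [0.6464, 0.005, 0.1629]
ee_rot: [0.0, 0.541, 0.841, 0.0]
contact_force: [-3.1, -2.5, -3.3]
width: 0.0134
gripper_force: 33.7
```

Emit:
carry_out(delta_pos=[[0, 0, 0.0008], [0, 0, 0.0008], [0, 0, 0.0008], [0, 0, 0.0008], [0, 0, 0.0008], [0, 0, 0.0008]], turn=[[0, 0, 0], [0, 0, 0], [0, 0, 0], [0, 0, 0], [0, 0, 0], [0, 0, 0]], claw=[1, 1, 0.3, -0.3, -1, -1])

```text
clock: 11.8
position: [0.6473, 0.0054, 0.1627]
ee_rot: [0.001, 0.541, 0.841, 0.001]
contact_force: [0.5, -0.9, -0.9]
width: 0.071
gripper_force: 0.0
```

Emit:
carry_out(delta_pos=[[0, 0, 0], [0, 0, 0], [0, 0, -0.06], [0, 0, -0.16], [0, 0, -0.26], [0, 0, -0.28], [0, 0, -0.28], [0, 0, -0.28]], turn=[[0, 0, 0], [0, 0, 0], [0, 0, 0], [0, 0, 0], [0, 0, 0], [0, 0, 0], [0, 0, 0], [0, 0, 0]], claw=[-1, -1, -1, -1, -1, -1, -1, -1])

```text
clock: 12.6
position: [0.6458, 0.005, 0.2728]
ee_rot: [-0.001, 0.541, 0.841, -0.0]
contact_force: [0.2, 0.1, -0.4]
width: 0.0853
gripper_force: 0.0
```

```bash
python3 to.py "[.6045,-.1195,.2]"; python3 - <<'E'
from h import *
d=snap('top','top2')
for q in('grip_center','tray_handle'):
    for r in manip.place_of('top',q)[:2]: print(q,np.round(r['point'],4),round(r['score'],2))
p=proj(d,[.64,-.03,.18]).astype(int); print(p)
cv2.imwrite('pics/d_top2.png',cv2.resize(d['image'][p[1]-50:p[1]+50,p[0]-65:p[0]+65,::-1],(780,600),interpolation=cv2.INTER_CUBIC))
E
```

```text
clock 12.6 pos [0.6458 0.005  0.2728] yang 24.5 zdir [-0.002  0.    -1.   ] q [-0.1   0.37  1.27  0.    1.51 -0.53]
delta [-0.2406 -0.2228  0.1822] F [ 0.24  0.12 -0.42]
grip_center [0.6472 0.0032 0.1782] 0.46
tray_handle [ 0.6045 -0.1183  0.1347] 0.85
[351 169]
```

View pics/d_top2.png

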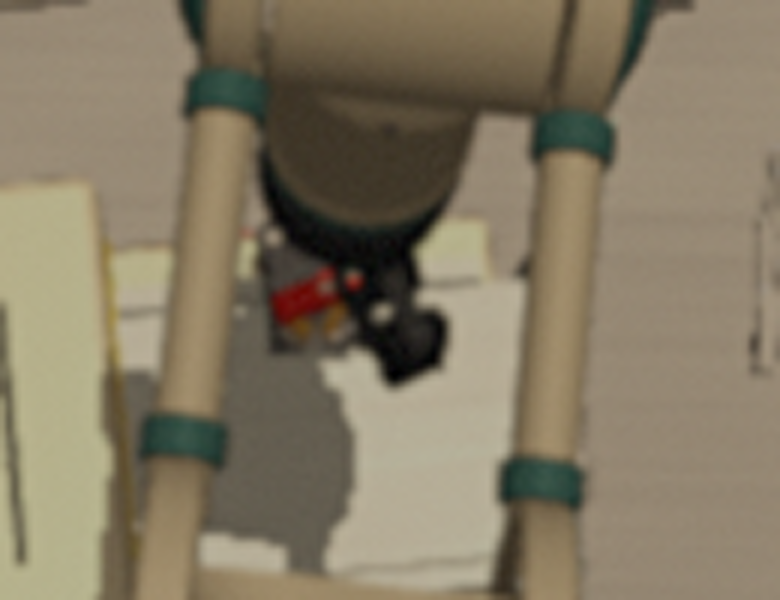

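The picture shows the red grip turned and standing up by itself at (305,295), and the network height of 0.178 agrees. On to the handle.

Emit:
carry_out(delta_pos=[[-0.12, -0.11, 0], [-0.24, -0.221, 0], [-0.24, -0.221, 0], [-0.24, -0.221, 0], [-0.24, -0.221, 0]], turn=[[0, 0, -0.28], [0, 0, -0.56], [0, 0, -0.8], [0, 0, -1], [0, 0, -1]], claw=[-1, -1, -1, -1, -1])

```text
clock: 13.25
position: [0.6051, -0.12, 0.2728]
ee_rot: [-0.001, 0.306, 0.952, 0.0]
contact_force: [-0.1, 0.0, -0.4]
width: 0.0849
gripper_force: 0.0
```

Emit:
carry_out(delta_pos=[[0, 0, 0], [0, 0, 0], [0, 0, 0], [0, 0, 0], [0, 0, 0]], turn=[[0, 0, -0.28], [0, 0, -0.56], [0, 0, -0.8], [0, 0, -1], [0, 0, -1]], claw=[-1, -1, -1, -1, -1])

```text
clock: 13.75
position: [0.6059, -0.1181, 0.2732]
ee_rot: [-0.001, 0.049, 0.999, 0.0]
contact_force: [-0.7, 0.2, -0.4]
width: 0.0853
gripper_force: 0.0
```

Emit:
carry_out(delta_pos=[[0, 0, 0], [0, 0, 0.1], [0, 0, 0.18], [0, 0, 0.18], [0, 0, 0.18], [0, 0, 0.18]], turn=[[0, 0, -0.28], [0, 0, -0.4], [0, 0, -0.4], [0, 0, -0.4], [0, 0, -0.4], [0, 0, -0.4]], claw=[-1, -1, -1, -1, -1, -1])

```text
clock: 14.35
position: [0.6072, -0.1192, 0.204]
ee_rot: [0.002, -0.056, 0.998, -0.001]
contact_force: [0.3, 0.6, -0.3]
width: 0.0853
gripper_force: 0.0
```

```bash
python3 to.py "[.6045,-.1192,.12]"
```

```text
clock 14.35 pos [ 0.6072 -0.1192  0.204 ] yang 96.44 zdir [ 0.003 -0.001 -1.   ] q [-0.31  0.36  1.46  0.    1.33 -1.99]
delta [0.0074 0.0011 0.2099] F [ 0.29  0.59 -0.25]
```

Emit:
carry_out(delta_pos=[[0, 0, 0.06], [0, 0, 0.12], [0, 0, 0.17], [0, 0, 0.205], [0, 0, 0.205], [0, 0, 0.205], [0, 0, 0.205]], turn=[[0, 0, 0], [0, 0, 0], [0, 0, 0], [0, 0, 0], [0, 0, 0], [0, 0, 0], [0, 0, 0]], claw=[-1, -1, -1, -1, -1, -1, -1])

```text
clock: 15.05
position: [0.6072, -0.1195, 0.122]
ee_rot: [0.002, -0.057, 0.998, -0.001]
contact_force: [-0.5, 0.3, 0.2]
width: 0.0859
gripper_force: 0.0
```

Emit:
carry_out(delta_pos=[[0, 0, 0], [0, 0, 0], [0, 0, 0], [0, 0, 0], [0, 0, 0], [0, 0, 0], [0, 0, 0]], turn=[[0, 0, 0], [0, 0, 0], [0, 0, 0], [0, 0, 0], [0, 0, 0], [0, 0, 0], [0, 0, 0]], claw=[0.3, 0.6, 0.7, 1, 1, 1, 1], force=25)

```text
clock: 15.75
position: [0.6061, -0.1205, 0.1202]
ee_rot: [0.0, -0.057, 0.998, -0.001]
contact_force: [-1.1, -4.6, 1.3]
width: 0.0108
gripper_force: 24.9
```

```bash
python3 to.py "[.6045,-.1192,.12]"
```

```text
clock 15.75 pos [ 0.6061 -0.1205  0.1202] yang 96.51 zdir [ 0.    -0.002 -1.   ] q [-0.31  0.42  1.58 -0.    1.15 -1.99]
delta [0.0035 0.0037 0.0005] F [-1.07 -4.58  1.28]
```

Emit:
carry_out(delta_pos=[[0, -0.01, 0], [0, -0.03, 0], [0, -0.055, 0], [0, -0.08, 0], [0, -0.105, 0], [0, -0.13, 0], [0, -0.155, 0], [0, -0.18, 0], [0, -0.205, 0], [0, -0.22, 0], [0, -0.225, 0], [0, -0.225, 0]], turn=[[0, 0, 0], [0, 0, 0], [0, 0, 0], [0, 0, 0], [0, 0, 0], [0, 0, 0], [0, 0, 0], [0, 0, 0], [0, 0, 0], [0, 0, 0], [0, 0, 0], [0, 0, 0]], claw=[1, 1, 1, 1, 1, 1, 1, 1, 1, 1, 1, 1])

```text
clock: 16.95
position: [0.6164, -0.2098, 0.1202]
ee_rot: [0.0, -0.057, 0.998, -0.001]
contact_force: [0.7, -0.8, 3.5]
width: 0.0108
gripper_force: 25.2
```

```bash
python3 to.py "[.6061,-.1205,.12]"
```

```text
clock 16.95 pos [ 0.6164 -0.2098  0.1202] yang 96.49 zdir [ 0.001 -0.002 -1.   ] q [-0.43  0.46  1.5  -0.    1.18 -2.12]
delta [4.000e-04 2.247e-01 1.000e-04] F [ 0.72 -0.85  3.49]
```

Emit:
carry_out(delta_pos=[[0, -0.006, 0], [0, -0.012, 0], [0, -0.018, 0], [0, -0.018, 0]], turn=[[0, 0, 0], [0, 0, 0], [0, 0, 0], [0, 0, 0]], claw=[1, 1, 1, 1])

```text
clock: 17.35
position: [0.6171, -0.2159, 0.1202]
ee_rot: [0.0, -0.057, 0.998, -0.0]
contact_force: [0.9, 2.1, 4.3]
width: 0.0111
gripper_force: 25.3
```

Emit:
carry_out(delta_pos=[[0, -0.0025, 0], [0, -0.0025, 0], [0, -0.0025, 0]], turn=[[0, 0, 0], [0, 0, 0], [0, 0, 0]], claw=[1, 1, 1])

```text
clock: 17.65
position: [0.6172, -0.2167, 0.1202]
ee_rot: [0.0, -0.057, 0.998, -0.0]
contact_force: [1.5, 3.0, 4.0]
width: 0.0108
gripper_force: 25.3
```

```bash
python3 to.py "[.6061,-.1205,.12]"
```

```text
clock 17.65 pos [ 0.6172 -0.2167  0.1202] yang 96.5 zdir [ 0.001 -0.    -1.   ] q [-0.44  0.47  1.49  0.    1.18 -2.13]
delta [0.0004 0.242  0.0004] F [1.52 3.04 4.01]
```

Emit:
carry_out(delta_pos=[[0, -0.0025, 0], [0, -0.005, 0], [0, -0.005, 0]], turn=[[0, 0, 0], [0, 0, 0], [0, 0, 0]], claw=[1, 1, 1])

```text
clock: 17.95
position: [0.6174, -0.2189, 0.1202]
ee_rot: [0.0, -0.057, 0.998, -0.0]
contact_force: [2.1, 2.9, 4.7]
width: 0.0108
gripper_force: 25.4
```

Emit:
carry_out(delta_pos=[[0, -0.0025, 0], [0, -0.0025, 0], [0, -0.0025, 0]], turn=[[0, 0, 0], [0, 0, 0], [0, 0, 0]], claw=[1, 1, 1])

```text
clock: 18.25
position: [0.6176, -0.2198, 0.1202]
ee_rot: [0.0, -0.057, 0.998, -0.0]
contact_force: [2.5, 2.6, 5.1]
width: 0.0109
gripper_force: 25.4
```

Emit:
carry_out(delta_pos=[[0, -0.002, 0], [0, -0.002, 0], [0, -0.002, 0]], turn=[[0, 0, 0], [0, 0, 0], [0, 0, 0]], claw=[1, 1, 1])

```text
clock: 18.55
position: [0.6176, -0.2199, 0.1202]
ee_rot: [0.0, -0.057, 0.998, 0.0]
contact_force: [2.4, 4.8, 5.1]
width: 0.0113
gripper_force: 25.4
```

Emit:
carry_out(delta_pos=[[0, -0.001, 0], [0, -0.001, 0], [0, 0.001, 0], [0, 0.001, 0], [0, 0.001, 0], [0, 0.001, 0], [0, 0.001, 0], [0, 0.001, 0]], turn=[[0, 0, 0], [0, 0, 0], [0, 0, 0], [0, 0, 0], [0, 0, 0], [0, 0, 0], [0, 0, 0], [0, 0, 0]], claw=[1, 1, 1, 0.5, -0.2, -1, -1, -1])

```text
clock: 19.35
position: [0.617, -0.2202, 0.1197]
ee_rot: [-0.0, -0.057, 0.998, 0.0]
contact_force: [0.9, 0.1, 0.7]
width: 0.0782
gripper_force: 0.0
```

Emit:
carry_out(delta_pos=[[0, 0, 0], [0, 0, -0.04], [0, 0, -0.14], [0, 0, -0.24], [0, 0, -0.34], [0, 0, -0.4], [0, 0, -0.4], [0, 0, -0.4]], turn=[[0, 0, 0], [0, 0, 0], [0, 0, 0], [0, 0, 0], [0, 0, 0], [0, 0, 0], [0, 0, 0], [0, 0, 0]], claw=[-1, -1, -1, -1, -1, -1, -1, -1])

```text
clock: 20.15
position: [0.6172, -0.22, 0.28]
ee_rot: [0.0, -0.057, 0.998, -0.0]
contact_force: [-0.4, 0.9, -0.6]
width: 0.0854
gripper_force: 0.0
```

Emit:
carry_out(delta_pos=[[0.12, 0, 0], [0.24, 0, 0], [0.36, 0, 0], [0.48, 0, 0], [0.5, 0, 0], [0.5, 0, 0], [0.5, 0, 0], [0.5, 0, 0]], turn=[[0, 0, 0], [0, 0, 0], [0, 0, 0], [0, 0, 0], [0, 0, 0], [0, 0, 0], [0, 0, 0], [0, 0, 0]], claw=[-1, -1, -1, -1, -1, -1, -1, -1])

```text
clock: 20.95
position: [0.4199, -0.2426, 0.2793]
ee_rot: [-0.0, -0.057, 0.998, 0.0]
contact_force: [-0.6, 0.2, 0.2]
width: 0.0854
gripper_force: 0.0
```

```bash
python3 - <<'E'
from h import *
d=snap('top','top3')
for q in('grip_center','tray_handle','tweezers','shipper','carrier','beaker','dish'):
    for r in manip.place_of('top',q)[:1]: print(q,np.round(r['point'],4),round(r['score'],2))
p=proj(d,[.62,-.08,.15]).astype(int)
cv2.imwrite('pics/d_top3.png',cv2.resize(d['image'][p[1]-70:p[1]+70,p[0]-90:p[0]+90,::-1],(771,600),interpolation=cv2.INTER_CUBIC))
E
```

```text
grip_center [0.6493 0.0034 0.1801] 0.65
tray_handle [ 0.6177 -0.2225  0.1386] 0.55
tweezers [ 7.119e-01 -2.523e-01 -2.000e-04] 0.49
shipper [ 7.701e-01 -4.050e-02  5.000e-04] 0.72
carrier [ 0.4779 -0.3956 -0.0036] 0.76
beaker [ 0.6168 -0.2207  0.1403] 0.37
dish [ 0.3373 -0.3302 -0.0018] 0.55
```

View pics/d_top3.png

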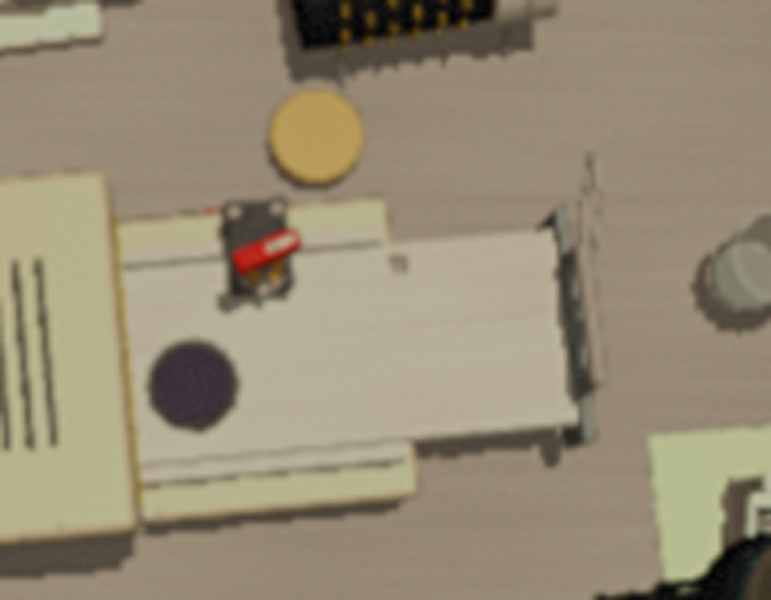

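The tray is out with its wafer showing at (193,385) and the handle at (580,320). The red grip is up and twisted at (267,250), and the bystanders in view haven't moved.

```bash
python3 -c "
from rig import manip;print(manip.sign_off())"
```

```text
the job is handed in; nothing more can be done
None
```

The plunger is up by itself in its rest notch and the tray is out at its stop; the job was handed in at about 21 s, with about 5 N (estimated) on the plunger's stop and under 5 N on the tray's.

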